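# Bring a sealant test coupon to its curing stand on the spatula

## Robot

A 6-joint arm with a two-finger parallel gripper is mounted at the origin on the work surface. World frame = base frame: x ahead of the robot, y to its left, z up, the work surface at z = 0. Lengths are in mm, angles in rad, forces in N, time in s.
With the tool pointing down it reaches from about 325 to 775 mm from the base axis. Payload 9.3 kg.
Tool frame: the origin (TCP) lies midway between the tips of the shut fingers; the grasp point (between the pads) lies 19 mm behind it; z points along the fingers, y is the line along which they close (so a half turn about z gives the same grasp; the last joint's range is limited). The gripper opens to 85 mm and grips with 20 to 120 N. Pads are 22 mm wide; open, the fingers measure 114 mm over their backs; the gripper's body (76 mm by 85 mm) begins 54 mm behind the grasp point. The pads swing forward as they close: fully open they stand 13 mm farther back than shut.
Start: joints at [-1.473, 0.259, 0.021, 1.334, 0, 1.418], TCP at [136.492, -532.791, 231.279] pointing down, gripper open.
Joint ranges: [-3.04, 3.04], [-0.91, 1.82], [-1.04, 1.36], [-1.92, 1.95], [-1.52, 1.45], [-3.14, 3.14]. Speed limits (rad/s): [2.22, 2.22, 2.79, 3.14, 3.14, 3.14].

## Interface

Orientations are given as a unit quaternion [w, x, y, z].
In Python, from workcell import get_obs, snapshot, close_job, look_for, pinpoint gives the robot as it stands.
- The arm moves only by the tool arm_command, never from a script. Its argument "increments" is a list of rows, each a list of 4 numbers: the shift along the tool's x, y, z in cm, then the turn about the tool's z in rad. In form: [[tx, ty, tz, spin], ...]. A call has 1 to 5 rows; each row is the pose to reach, as a shift and turn from the pose commanded when the call began, along the tool's axes at that moment; what a row does not reach only later rows make up. A row lasts 1/12 s, in which the tool goes at most 41.7 mm and 7.16 degrees, less where a joint would pass 70% of its speed; a pose out of reach is approached as far as the arm can. A call with a gripper value outside its range is refused whole. "jaw" is the finger opening in cm, from 0 to 8.54, set as the call begins (left out, the last holds). The fingers move at their own pace and stop on an object; "grip_force" is the grip in N (left out, the last holds). Time passes only in rows, so rows that repeat a pose let the fingers close. It gives the time, the measured TCP pose, the force, the opening and the grip force at its end, in the units of the state.
- get_obs(): the state, without advancing time (a new reading comes with each control period).
- snapshot(name): name is "scene" or "top" or "wrist"; returns a dict with "frame" (420x560x3 uint8, blue, green, red), "z_map" (420x560 float32, mm along the optical axis (not along the pixel's ray), 0 where there is no reading), "intrinsics" (3x3 intrinsics, pixels), "extrinsics" (4x4, takes a point from camera to world coordinates); the wrist camera has in their place "T_tool_cam" (4x4, takes a point from camera to tool coordinates, whose origin is the TCP and whose axes are the flange's). Camera axes: x right, y down, z forward; pixel columns grow to the right and rows downward; lengths in mm; the calibration is good to about 2 mm. A picture is of the moment at which its call begins: read the wrist's pose just before it.
- close_job(): hands the job in; it is judged then, once.
Trained networks look in the newest picture that a camera, given by its name, has taken for a name from the list of things; names that differ only in an ending like _2 or _b are one class to them, and where a whole thing is asked for, a point or a joint stands for the part that bears it (a point fixed in the world has none). Each returns a list of dicts, best first, with "p" (0 to 1); they miss things now and then, are a little off and sometimes report something else, mostly with a low value. They report only what shows in the picture. A call takes as long as a camera call. They do not tell look-alikes from the thing itself.
- look_for(camera, label): "at" ([x, y, z] in mm, in world coordinates, good to about 4 mm: the middle of the surface that is visible of it).
- pinpoint(camera, label): "at" ([x, y, z] in mm, in world coordinates, good to about 4 mm: a listed point, or the origin of a listed thing).
The state is a dict: "time_s": time; "qpos": joint angles; "dq": joint speeds; "tau": joint torques, N m; "tcp_pos": TCP position; "orientation": TCP orientation; "wrist_force": force on the tool from outside, world axes, zero at the start; "torque": the same for the moment, N m; "gripper_width": finger opening in mm; "gripper_force": force on a finger pad.
Only numpy, scipy, OpenCV 4.12 (cv2) and the standard library are available. Lean on these libraries where they do the work, as an engineer would, in place of code of your own. Each camera call takes 0.05 s, during which the arm holds its last target. There are 200 camera calls.

## Task

Pick up the spatula that has the round metal test coupon lying on its blade and, keeping it level so that the coupon stays on, carry it to the empty curing stand. Lower the blade between the stand's two rails so that the coupon is left lying centred on top of them, draw the blade out from under it and lay the spatula down flat on the table. Do not touch the coupon with the gripper, and leave the spare spatula where it lies.

Things in the scene. Friction and masses are not known exactly. Their poses are not given: they have to be found in the camera images.
- spatula: Spatula lying flat, coupon on its blade; 160 g; all sizes in mm. Wooden handle 140 long (x -70 to +70), 30 wide (y), 24 high; level aluminium blade 26 wide, 3 thick, from the handle's front to its tip at x = +170, its top 23 above the handle's underside. Origin: centre of the handle's underside; x towards the blade tip, z up. Grip the handle across y from above, e.g. at x = +20.
- coupon: Round bare metal disc, 70 mm in diameter, 4 thick, about 45 g, lying loose on the spatula's blade, at the start within about 6 of x = +140 on its centre line. Origin: centre of its underside; z up.
- stand: Empty curing stand, grey plastic, fixed: base (mm) 90 (x) x 82 (y) x 8 high, two rails along x, each 90 long, 18 thick, at y = -32 and +32, tops 60 above the table; the channel between is 46 wide, open on top and at both ends. Origin: centre of its underside; x along the channel, roughly away from the robot. The coupon goes on the rails over the origin. A like stand on the other side is full.
- spare: Spare spatula, the same shape and axes as the other, with nothing on it, lying at the right-hand side of the table. Origin: centre of the handle's underside. Not to be used.
Not all that is in view belongs to the job. Leave any pink or purple look-alike of the spatula alone.

How it is judged (in metres and radians):
On the way, in this order (a step that is already met when the one before it is completed fails the run):
1. the spatula is lifted clear of the table with the coupon lying on its blade (height (world z) of spatula above 0.03 m and x of coupon in the frame of spatula between 0.105 and 0.175 m and z of coupon in the frame of spatula between 0.015 and 0.032 m), for 0.2 s.
2. the coupon is above the empty stand, still lying on the blade (horizontal distance between coupon and stand below 0.03 m and height (world z) of coupon above 0.063 m and x of coupon in the frame of spatula between 0.105 and 0.175 m and z of coupon in the frame of spatula between 0.015 and 0.032 m), for 0.1 s.
At the end, for the whole second after the job is handed in: Coupon flat (6 degrees) and still on top of the empty stand's rails, centred within 20 mm; spatula flat (6 degrees) and still on the table, underside under 10 mm up, blade out from under the coupon (stand's centre 30 mm ahead of the tip, 60 mm to a side or 30 mm behind the handle) (horizontal distance between coupon and stand below 0.02 m and height (world z) of coupon between 0.055 and 0.065 m and angle between each of coupon, spatula's own z axis and vertical below 0.1 rad and linear speed of each of coupon, spatula below 0.02 m/s and height (world z) of spatula below 0.01 m and contact force between spatula and coupon below 0.05 N and (x of stand in the frame of spatula above 0.2 m or x of stand in the frame of spatula below -0.1 m or y of stand in the frame of spatula above 0.06 m or y of stand in the frame of spatula below -0.06 m)); the robot touches nothing.
It fails at once if the coupon is tilted more than 15 degrees (angle between coupon's own z axis and vertical above 0.262 rad).
It fails at once if the gripper or arm touches the coupon (contact force between any of the fingers, the arm and coupon above 0.5 N).
It fails at once if the spare spatula is moved more than 30 mm (distance of spare from where it was at the start of the episode above 0.03 m).
It also fails if it takes over 42 s, if anything falls off the work surface, if the arm or the gripper's body presses on something with over 40 N, if the wrist force passes 120 N, or if a joint passes its speed limit or range.

## Working session

There is one attempt and no reset: what is moved stays moved. The work goes in short steps, Python scripts to look and compute and a tool call to move; the robot and the scene stay as the last step left them, time stands still between calls to the robot, and variables do not carry over. Pictures are saved under pics/ and viewed, at most 10 in all, crops included, and the job is handed in when it is done.

Besides the shell and the picture viewer there is one more tool, called after "Emit:" by a JSON object that holds its "op" and its "data", one argument or row to a line. arm_command: Moves the arm, as the interface text tells. Its arguments: {"type":"object","properties":{"increments":{"type":"array"},"jaw":{"type":"number"},"grip_force":{"type":"number"}},"required":["increments"]}

```bash
mkdir -p pics; ls; python3 - <<'E'
from workcell import *
import cv2,numpy as np
o=get_obs();print({k:np.round(o[k],3) for k in('time_s','tcp_pos','orientation')})
ims=[]
for c in("top","scene"):
    s=snapshot(c);ims.append(s["frame"])
    np.savez(f"{c}.npz",**s)
    for l in("spatula","coupon","stand","spare"):
        for f in(look_for,pinpoint):
            print(c,l,f.__name__,[(np.round(d["at"]).tolist(),round(d["p"],2)) for d in f(c,l)])
cv2.imwrite("pics/top.png",cv2.resize(ims[0],(800,600)));cv2.imwrite("pics/scene.png",cv2.resize(ims[1],(800,600)))
E
```

```text
pics
{'time_s': np.float64(0.0), 'tcp_pos': array([ 136.471, -532.52 ,  230.643]), 'orientation': array([-0.001,  0.992,  0.125,  0.   ])}
top spatula call [([485.0, 25.0, 26.0], 0.88), ([173.0, -318.0, 23.0], 0.81), ([379.0, 189.0, 23.0], 0.8)]
top spatula call [([150.0, -254.0, 3.0], 0.98), ([473.0, 26.0, 0.0], 0.78), ([371.0, 154.0, -1.0], 0.57)]
top coupon call [([611.0, 15.0, 29.0], 0.71)]
top coupon call [([614.0, 17.0, 24.0], 0.98)]
top stand call [([662.0, -194.0, 25.0], 0.66)]
top stand call [([666.0, -191.0, -1.0], 0.89)]
top spare call [([523.0, -452.0, 24.0], 0.89)]
top spare call [([486.0, -461.0, 1.0], 0.76)]
scene spatula call [([168.0, -288.0, 21.0], 0.85), ([379.0, 172.0, 23.0], 0.78), ([488.0, 15.0, 26.0], 0.66)]
scene spatula call [([155.0, -256.0, 1.0], 0.89), ([470.0, 18.0, 4.0], 0.69), ([370.0, 148.0, 1.0], 0.68)]
scene coupon call [([618.0, 17.0, 24.0], 0.67)]
scene coupon call [([616.0, 16.0, 20.0], 0.84)]
scene stand call [([676.0, -184.0, 36.0], 0.91), ([617.0, 18.0, 24.0], 0.23)]
scene stand call [([666.0, -193.0, 0.0], 0.74)]
scene spare call [([541.0, -457.0, 23.0], 0.65)]
scene spare call [([491.0, -461.0, -0.0], 0.61)]
```

View pics/top.png

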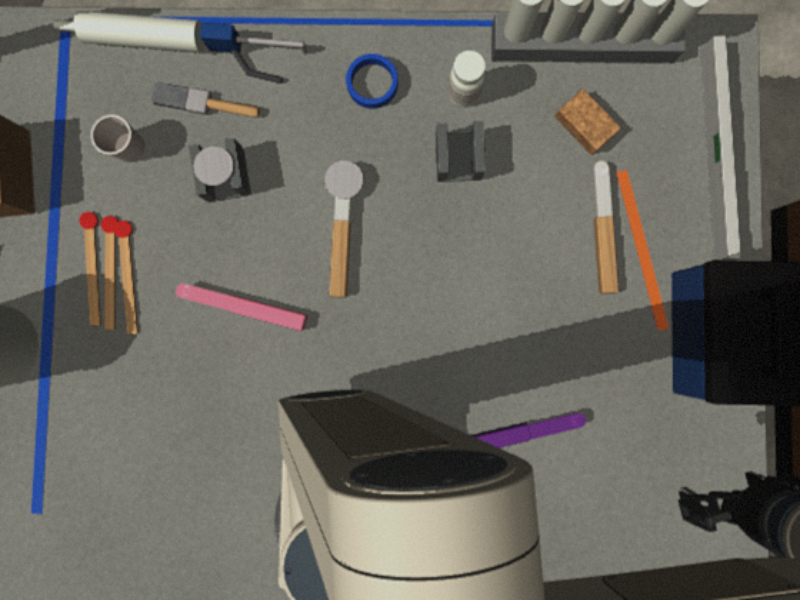

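View pics/scene.png

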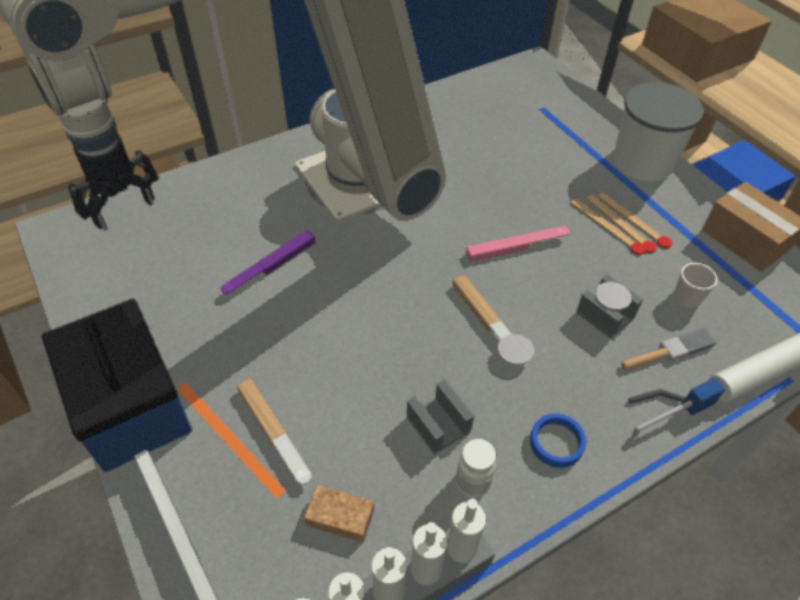

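Empty stand at about (460,152) in top view. The coupon spatula is at (340,225), the spare at (605,230), and the pink and purple look-alikes are elsewhere. Next I measure axes and heights from both views.

```bash
cat > h.py <<'E'
import numpy as np,cv2
from workcell import *
from scipy.spatial.transform import Rotation as R
def cloud(s,E):
    v,u=np.mgrid[0:420,0:560];z=s["z_map"].astype(float);K=s["intrinsics"]
    p=np.stack([(u-K[0,2])/K[0,0]*z,(v-K[1,2])/K[1,1]*z,z],-1)
    w=p@E[:3,:3].T+E[:3,3]; w[z==0]=np.nan; return w
def tool():
    o=get_obs();T=np.eye(4);T[:3,:3]=R.from_quat(np.roll(o["orientation"],-1)).as_matrix();T[:3,3]=o["tcp_pos"];return T,o
def box(w,x0,x1,y0,y1,z0,z1):
    return (w[...,0]>x0)&(w[...,0]<x1)&(w[...,1]>y0)&(w[...,1]<y1)&(w[...,2]>z0)&(w[...,2]<z1)
def rect(w,m):
    c,sz,a=cv2.minAreaRect(w[m][:,:2].astype(np.float32)); return np.round(c,1),np.round(sz,1),round(a,1),np.round(np.percentile(w[m][:,2],[5,50,95]),1),int(m.sum())
E
python3 - <<'E'
from h import *
T,o=tool();print(np.round(T,3))
for c in("top","scene"):
    s=np.load(c+".npz");w=cloud(s,s["extrinsics"]);f=s["frame"].astype(int)
    sat=f.max(2)-f.min(2)
    print(c,"handle",rect(w,box(w,390,560,-20,70,12,40)&(sat>50)))
    m=box(w,560,680,-40,70,12,45)&(sat<40);print("coupon",rect(w,m&(w[...,0]>585)), "blade",rect(w,m&(w[...,0]<577)))
    for n,b in(("rails",(600,730,-250,-140,45,80)),("L",(600,730,-192,-140,52,70)),("R",(600,730,-250,-195,52,70))):
        print(n,rect(w,box(w,*b)))
E
```

```text
[[ 9.69000e-01  2.48000e-01 -0.00000e+00  1.36474e+02]
 [ 2.48000e-01 -9.69000e-01 -0.00000e+00 -5.32785e+02]
 [-0.00000e+00  0.00000e+00 -1.00000e+00  2.31297e+02]
 [ 0.00000e+00  0.00000e+00  0.00000e+00  1.00000e+00]]
top handle (array([470.6,  21.1]), array([ 28.5, 138.1]), 88.9, array([19.9, 22.9, 25.9]), 573)
coupon (array([616. ,  15.3]), array([61.8, 65.1]), 0.3, array([23.2, 26.1, 29.1]), 531) blade (array([568.4,  17.5]), array([24.1, 16.6]), 88.8, array([18.5, 21.5, 25.3]), 67)
rails (array([ 664.8, -193.1]), array([91.8, 82.2]), 2.7, array([52.4, 58.9, 62. ]), 553)
L (array([ 663.6, -160.7]), array([91.5, 17.7]), 1.5, array([56.4, 59.2, 62.3]), 259)
R (array([ 666.3, -225. ]), array([91.8, 18.3]), 2.9, array([54.6, 58.9, 61.6]), 268)
scene handle (array([471.1,  20.4]), array([ 30.2, 134.9]), 88.7, array([20.7, 24.5, 28.7]), 343)
coupon (array([616.4,  17.5]), array([63.4, 69. ]), 3.9, array([23.7, 27.5, 31.1]), 405) blade (array([568.2,  19.1]), array([26.1, 15.3]), 88.1, array([20.7, 23.6, 27.4]), 47)
rails (array([ 666., -192.]), array([91.1, 83.3]), 2.9, array([47.1, 59.5, 63.5]), 615)
L (array([ 664.2, -160. ]), array([90.8, 19.5]), 3.2, array([55.3, 59.8, 63.7]), 259)
R (array([ 667.6, -223.6]), array([91.1, 20.2]), 3.6, array([54.4, 60.3, 63.6]), 273)
```

```bash
cat >> h.py <<'E'
def plan(start,goal,n,rows=5):
    "start/goal: x,y,z(mm),yaw of tool x; n calls; last row of each, cm"
    s,g=np.array(start,float),np.array(goal,float);d=(g-s)/n
    for k in range(n):
        y=s[3]+k*d[3];c,t=np.cos(y),np.sin(y)
        e=np.array([(c*d[0]+t*d[1])/10,(t*d[0]-c*d[1])/10,-d[2]/10,-d[3]])
        print(k,np.round(e,2).tolist())
E
python3 -c "
from h import *
plan((136.5,-532.8,231.3,.2506),(491,20.5,160,np.pi-.025),5)"
```

```text
0 [9.61, -8.96, 1.43, -0.57]
1 [12.94, -2.32, 1.43, -0.57]
2 [12.13, 5.07, 1.43, -0.57]
3 [7.44, 10.84, 1.43, -0.57]
4 [0.37, 13.14, 1.43, -0.57]
```

Emit:
{"op": "arm_command", "data": {
  "increments": [
    [1.92,-1.79,0.29,-0.11],
    [3.84,-3.58,0.57,-0.23],
    [5.77,-5.38,0.86,-0.34],
    [7.69,-7.17,1.14,-0.46],
    [9.61,-8.96,1.43,-0.57]
  ],
  "jaw": 7,
  "grip_force": 80
}}

```text
time_s: 1.32
tcp_pos: [207.8, -421.1, 216.9]
orientation: [0.0, 0.916, 0.402, 0.0]
wrist_force: [0.5, 0.6, -0.3]
gripper_width: 70.1
gripper_force: 0.0
```

Emit:
{"op": "arm_command", "data": {
  "increments": [
    [2.59,-0.46,0.29,-0.11],
    [5.18,-0.93,0.57,-0.23],
    [7.76,-1.39,0.86,-0.34],
    [10.35,-1.86,1.14,-0.46],
    [12.94,-2.32,1.43,-0.57]
  ]
}}

```text
time_s: 1.73
tcp_pos: [279.0, -310.5, 202.7]
orientation: [0.0, 0.766, 0.643, -0.0]
wrist_force: [0.0, -0.3, 0.5]
gripper_width: 70.3
gripper_force: 0.0
```

Emit:
{"op": "arm_command", "data": {
  "increments": [
    [2.43,1.01,0.29,-0.11],
    [4.85,2.03,0.57,-0.23],
    [7.28,3.04,0.86,-0.34],
    [9.7,4.06,1.14,-0.46],
    [12.13,5.07,1.43,-0.57]
  ]
}}

```text
time_s: 2.15
tcp_pos: [350.7, -200.3, 188.5]
orientation: [0.0, 0.554, 0.832, -0.0]
wrist_force: [0.5, -0.4, 0.6]
gripper_width: 69.8
gripper_force: 0.0
```

Emit:
{"op": "arm_command", "data": {
  "increments": [
    [1.49,2.17,0.29,-0.11],
    [2.98,4.34,0.57,-0.23],
    [4.46,6.5,0.86,-0.34],
    [5.95,8.67,1.14,-0.46],
    [7.44,10.84,1.43,-0.57]
  ]
}}

```text
time_s: 2.57
tcp_pos: [422.7, -90.1, 174.1]
orientation: [0.0, 0.298, 0.955, -0.0]
wrist_force: [0.4, -0.4, -0.8]
gripper_width: 70.0
gripper_force: 0.0
```

Emit:
{"op": "arm_command", "data": {
  "increments": [
    [0.1,3.3,0.36,-0.14],
    [0.2,6.6,0.72,-0.29],
    [0.3,9.9,1.1,-0.43],
    [0.37,13.14,1.43,-0.57],
    [0.37,13.14,1.43,-0.57]
  ]
}}

```text
time_s: 2.98
tcp_pos: [496.6, 22.1, 159.1]
orientation: [0.0, 0.015, 1.0, 0.001]
wrist_force: [-1.4, -0.8, -0.5]
gripper_width: 70.0
gripper_force: 0.0
```

```bash
python3 - <<'E'
from h import *
T,o=tool();print(np.round(T,4),np.round(o["qpos"],2))
s=snapshot("wrist");w=cloud(s,T@s["T_tool_cam"]);f=s["frame"].astype(int);sat=f.max(2)-f.min(2)
print("handle",rect(w,box(w,390,560,-20,70,15,40)&(sat>50)))
m=box(w,555,680,-40,70,12,45)&(sat<40);print("coupon",rect(w,m&(w[...,0]>585)), "blade",rect(w,m&(w[...,0]<577)))
for l in("spatula","coupon"): print(l,[(np.round(d["at"],1).tolist(),round(d["p"],2)) for d in pinpoint("wrist",l)])
cv2.imwrite("pics/w1.png",s["frame"])
E
```

```text
[[-9.995000e-01  3.040000e-02  5.000000e-04  4.965738e+02]
 [ 3.040000e-02  9.995000e-01  1.200000e-03  2.213850e+01]
 [-4.000000e-04  1.300000e-03 -1.000000e+00  1.590541e+02]
 [ 0.000000e+00  0.000000e+00  0.000000e+00  1.000000e+00]] [-0.13  0.2  -0.24  1.13  0.   -0.09]
handle (array([471.9,  22.8]), array([ 29.1, 138.1]), 88.7, array([23. , 24.7, 25.9]), 6680)
coupon (array([617.2,  18.4]), array([64.3, 69.1]), 0.1, array([26.8, 27.9, 28.9]), 3985) blade (array([566. ,  20.7]), array([26.1, 22. ]), 89.9, array([22.9, 24. , 25. ]), 705)
spatula [([471.3, 25.6, -3.7], 0.82), ([365.9, 153.0, 1.5], 0.62)]
coupon [([617.3, 17.1, 24.6], 0.76)]
```

View pics/w1.png

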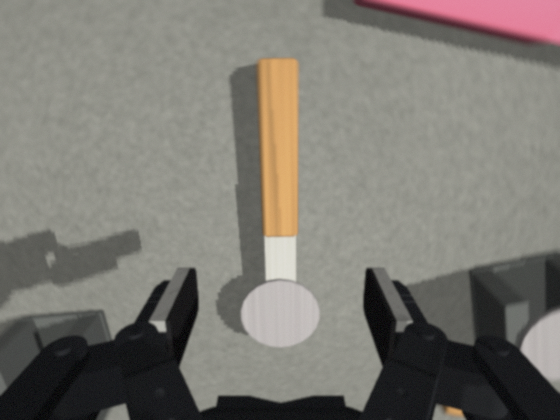

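The picture shows the handle (279,150) with blade and coupon (280,313) between the fingers' lines. The pose agrees with the top view, so I descend.

Emit:
{"op": "arm_command", "data": {
  "increments": [
    [-0.1,0.2,2,0],
    [-0.1,0.2,5,0],
    [-0.1,0.2,8,0],
    [-0.1,0.2,10,0],
    [-0.1,0.2,10,0]
  ]
}}

```text
time_s: 3.55
tcp_pos: [492.9, 19.6, 56.7]
orientation: [-0.003, 0.023, 1.0, 0.0]
wrist_force: [-0.9, -0.3, -0.5]
gripper_width: 70.2
gripper_force: 0.0
```

Emit:
{"op": "arm_command", "data": {
  "increments": [
    [0,0,0,0],
    [0,0,0,0]
  ]
}}

```text
time_s: 3.72
tcp_pos: [496.2, 19.7, 61.2]
orientation: [0.001, 0.021, 1.0, -0.0]
wrist_force: [0.1, -0.6, -0.1]
gripper_width: 70.1
gripper_force: 0.0
```

```bash
python3 - <<'E'
from h import *
T,o=tool();print(np.round(T,4),o["gripper_width"])
s=snapshot("wrist");w=cloud(s,T@s["T_tool_cam"]);f=s["frame"].astype(int);sat=f.max(2)-f.min(2)
print("handle",rect(w,box(w,390,560,-20,70,15,40)&(sat>50)))
E
```

```text
[[-9.991000e-01  4.300000e-02  1.700000e-03  4.962109e+02]
 [ 4.300000e-02  9.991000e-01 -3.000000e-04  1.969670e+01]
 [-1.700000e-03 -2.000000e-04 -1.000000e+00  6.121260e+01]
 [ 0.000000e+00  0.000000e+00  0.000000e+00  1.000000e+00]] 70.07375268665166
handle (array([472.3,  23.4]), array([ 29.4, 138.7]), 88.6, array([23.2, 24.8, 25.9]), 14470)
```

Emit:
{"op": "arm_command", "data": {
  "increments": [
    [0.3,0.25,1.5,-0.018],
    [0.3,0.25,3.2,-0.018],
    [0.3,0.25,4.7,-0.018],
    [0.3,0.25,5.7,-0.018],
    [0.3,0.25,5.7,-0.018]
  ]
}}

```text
time_s: 4.18
tcp_pos: [492.5, 22.8, 2.5]
orientation: [-0.0, 0.012, 1.0, -0.0]
wrist_force: [0.1, -0.1, 0.1]
gripper_width: 70.4
gripper_force: 0.0
```

Emit:
{"op": "arm_command", "data": {
  "increments": [
    [0,0,0,0],
    [0,0,0,0]
  ]
}}

```text
time_s: 4.35
tcp_pos: [493.6, 22.8, 4.1]
orientation: [0.001, 0.012, 1.0, -0.0]
wrist_force: [0.7, 0.0, 0.2]
gripper_width: 69.7
gripper_force: 0.0
```

Emit:
{"op": "arm_command", "data": {
  "increments": [
    [0,0,0,0],
    [0,0,0,0],
    [0,0,0,0],
    [0,0,0,0]
  ],
  "jaw": 3.4,
  "grip_force": 40
}}

```text
time_s: 4.68
tcp_pos: [492.8, 23.0, 3.1]
orientation: [0.0, 0.011, 1.0, -0.0]
wrist_force: [-0.2, 1.1, 0.7]
gripper_width: 34.1
gripper_force: 0.0
```

Emit:
{"op": "arm_command", "data": {
  "increments": [
    [0,0,0,0],
    [0,0,0,0],
    [0,0,0,0]
  ],
  "jaw": 2.6
}}

```text
time_s: 4.93
tcp_pos: [492.9, 22.9, 3.2]
orientation: [0.0, 0.011, 1.0, -0.0]
wrist_force: [-1.4, -1.1, 5.8]
gripper_width: 29.4
gripper_force: 39.8
```

Emit:
{"op": "arm_command", "data": {
  "increments": [
    [0,0,0,0],
    [0,0,0,0],
    [0,0,0,0]
  ],
  "jaw": 2,
  "grip_force": 90
}}

```text
time_s: 5.18
tcp_pos: [493.0, 22.9, 3.4]
orientation: [0.0, 0.011, 1.0, -0.0]
wrist_force: [-1.7, -0.7, 9.6]
gripper_width: 28.1
gripper_force: 89.2
```

Emit:
{"op": "arm_command", "data": {
  "increments": [
    [0,0,-0.1,0],
    [0,0,-0.4,0],
    [0,0,-0.8,0],
    [0,0,-1.2,0],
    [0,0,-1.5,0]
  ]
}}

```text
time_s: 5.6
tcp_pos: [492.7, 23.0, 18.2]
orientation: [0.0, 0.011, 1.0, -0.0]
wrist_force: [0.2, -0.7, -1.8]
gripper_width: 28.4
gripper_force: 88.9
```

Emit:
{"op": "arm_command", "data": {
  "increments": [
    [0,0,0,0],
    [0,0,0,0]
  ]
}}

```text
time_s: 5.77
tcp_pos: [492.8, 23.0, 18.0]
orientation: [0.0, 0.011, 1.0, -0.0]
wrist_force: [0.6, 0.1, -2.8]
gripper_width: 28.0
gripper_force: 88.9
```

```bash
cat > chk.py <<'E'
from h import *
T,o=tool();p=T[:3,3];print(p.round(1),"yaw",np.arctan2(-T[1,0],-T[0,0]).round(4),o["gripper_width"],np.round(o["wrist_force"],1))
s=snapshot("wrist");L=np.eye(4);L[:3,:3]=np.diag([-1,1,-1]);w=cloud(s,T@s["T_tool_cam"]);f=s["frame"].astype(int);sat=f.max(2)-f.min(2)
# relative to the gripper: spatula-forward u, left v, height
y=np.arctan2(-T[1,0],-T[0,0]);c,t=np.cos(y),np.sin(y);d=w-p
r=np.stack([c*d[...,0]+t*d[...,1],-t*d[...,0]+c*d[...,1],d[...,2]],-1)
h=box(r,-110,70,-25,25,8,35)&(sat>50);k=box(r,88,180,-50,50,8,40)&(sat<45)
for n,m in(("handle",h),("coupon",k)):
    q=r[m];A=np.c_[q[:,:2],np.ones(len(q))];b=np.linalg.lstsq(A,q[:,2],rcond=None)[0]
    print(n,rect(r,m),"slope deg",np.degrees(b[:2]).round(2))
cv2.imwrite("pics/chk_%d.png"%(o["time_s"]*100),s["frame"])
E
python3 chk.py; ls pics
```

```text
[492.8  23.   18. ] yaw -0.0228 28.009271352966135 [ 0.6  0.1 -2.8]
handle (array([-20.4,   1.2]), array([ 29.7, 139.2]), 90.0, array([19.8, 21.3, 22.4]), 26954) slope deg [ 0.05 -0.36]
scene.png
top.png
w1.pngTraceback (most recent call last):
  File "chk.py", line 10, in <module>
    print(n,rect(r,m),"slope deg",np.degrees(b[:2]).round(2))
            ~~~~^^^^^
  File "h.py", line 13, in rect
    c,sz,a=cv2.minAreaRect(w[m][:,:2].astype(np.float32)); return np.round(c,1),np.round(sz,1),round(a,1),np.round(np.percentile(w[m][:,2],[5,50,95]),1),int(m.sum())
                                                                                                                   ~~~~~~~~~~~~~^^^^^^^^^^^^^^^^^^^^^
    return _quantile_unchecked(
        a, q, axis, out, overwrite_input, method, keepdims, weights)
    return _ureduce(a,
                    func=_quantile_ureduce_func,
    ...<5 lines>...
                    overwrite_input=overwrite_input,
                    method=method)
    r = func(a, **kwargs)
    result = _quantile(arr,
                       quantiles=q,
    ...<2 lines>...
                       out=out,
                       weights=wgt)
    slices_having_nans = np.isnan(arr[-1, ...])
                                  ~~~^^^^^^^^^
IndexError: index -1 is out of bounds for axis 0 with size 0
```

Emit:
{"op": "arm_command", "data": {
  "increments": [
    [0,0,-0.3,0],
    [0,0,-0.9,0],
    [0,0,-1.8,0],
    [0,0,-3.0,0],
    [0,0,-4.2,0]
  ]
}}

```text
time_s: 6.23
tcp_pos: [492.6, 23.0, 60.9]
orientation: [-0.0, 0.011, 1.0, 0.0]
wrist_force: [-0.8, -0.8, -2.5]
gripper_width: 28.0
gripper_force: 88.9
```

Emit:
{"op": "arm_command", "data": {
  "increments": [
    [0,0,-1.2,0],
    [0,0,-2.4,0],
    [0,0,-3.4,0],
    [0,0,-4.2,0],
    [0,0,-4.7,0]
  ]
}}

```text
time_s: 6.65
tcp_pos: [493.0, 22.9, 108.3]
orientation: [0.001, 0.011, 1.0, -0.0]
wrist_force: [-0.3, -0.6, -2.4]
gripper_width: 28.3
gripper_force: 88.9
```

Emit:
{"op": "arm_command", "data": {
  "increments": [
    [0,0,-0.2,0],
    [0,0,-0.2,0],
    [0,0,-0.2,0]
  ]
}}

```text
time_s: 6.9
tcp_pos: [492.4, 23.0, 108.5]
orientation: [-0.0, 0.011, 1.0, 0.0]
wrist_force: [0.3, 0.2, -2.3]
gripper_width: 28.2
gripper_force: 88.9
```

```bash
cat > chk2.py <<'E'
from h import *
T,o=tool();p=T[:3,3];y=np.arctan2(-T[1,0],-T[0,0]);print(o["time_s"],p.round(1),"yaw",y.round(4),"tilt",np.degrees(T[2,:2]).round(2))
c,t=np.cos(y),np.sin(y)
for cam in("top","scene"):
    s=snapshot(cam);w=cloud(s,s["extrinsics"]);d=w-p;f=s["frame"].astype(int);sat=f.max(2)-f.min(2)
    r=np.stack([c*d[...,0]+t*d[...,1],-t*d[...,0]+c*d[...,1],d[...,2]],-1)
    m=box(r,75,190,-60,60,12,45)&(sat<45)
    if m.sum()>20:
        q=r[m&(r[...,0]>92)];print(cam,"coupon rel",rect(r,m&(r[...,0]>92)));A=np.c_[q[:,:2],np.ones(len(q))];print("slope",np.degrees(np.linalg.lstsq(A,q[:,2],rcond=None)[0][:2]).round(1))
        print("world",rect(w,m&(r[...,0]>92)))
    print([(np.round(x["at"],1).tolist(),round(x["p"],2)) for x in pinpoint(cam,"coupon")])
    cv2.imwrite(f"pics/{cam}_{int(o['time_s']*100)}.png",s["frame"])
E
python3 chk2.py
```

```text
6.9 [492.4  23.  108.5] yaw -0.0228 tilt [0.03 0.  ]
top coupon rel (array([126.1, -18.9]), array([64. , 34.3]), 16.6, array([19.7, 22.3, 25. ]), 321)
slope [0.1 0.2]
world (array([618.1,   1.2]), array([64. , 34.3]), 15.3, array([128.2, 130.8, 133.5]), 321)
[([612.5, 18.0, 130.7], 0.65)]
scene coupon rel (array([124.6,  -1.5]), array([69.7, 64.3]), 89.8, array([20.2, 23.3, 26.6]), 450)
slope [0.2 0.2]
world (array([616.9,  18.6]), array([69.7, 64.3]), 88.5, array([128.7, 131.8, 135.1]), 450)
[([612.7, 22.9, 124.9], 0.71)]
```

Emit:
{"op": "arm_command", "data": {
  "increments": [
    [-0.07,-0.3,0,-0.001],
    [-0.24,-1.0,0,-0.003],
    [-0.5,-2.1,0,-0.007],
    [-0.85,-3.5,0,-0.012],
    [-1.25,-5.1,0,-0.017]
  ]
}}

```text
time_s: 7.52
tcp_pos: [504.1, -29.0, 108.7]
orientation: [-0.0, 0.002, 1.0, -0.0]
wrist_force: [-0.3, 0.2, -2.2]
gripper_width: 28.2
gripper_force: 88.9
```

Emit:
{"op": "arm_command", "data": {
  "increments": [
    [-0.36,-1.6,0,-0.005],
    [-0.73,-3.2,0,-0.011],
    [-1.09,-4.8,0,-0.016],
    [-1.45,-6.4,0,-0.021],
    [-1.81,-8.0,0,-0.027]
  ]
}}

```text
time_s: 7.93
tcp_pos: [521.7, -109.9, 108.7]
orientation: [-0.0, -0.011, 1.0, -0.0]
wrist_force: [0.4, -0.8, -1.6]
gripper_width: 28.2
gripper_force: 88.9
```

Emit:
{"op": "arm_command", "data": {
  "increments": [
    [-0.32,-1.6,0,-0.005],
    [-0.64,-3.2,0,-0.011],
    [-0.92,-4.6,0,-0.015],
    [-1.16,-5.8,0,-0.019],
    [-1.36,-6.8,0,-0.023]
  ]
}}

```text
time_s: 8.35
tcp_pos: [536.8, -177.6, 108.6]
orientation: [-0.0, -0.022, 1.0, -0.0]
wrist_force: [0.6, -0.4, -2.1]
gripper_width: 28.3
gripper_force: 88.9
```

Emit:
{"op": "arm_command", "data": {
  "increments": [
    [-0.15,-0.8,0,-0.002],
    [-0.26,-1.4,0,-0.004],
    [-0.34,-1.8,0,-0.006],
    [-0.38,-2.0,0,-0.006],
    [-0.38,-2.0,0,-0.006]
  ]
}}

```text
time_s: 8.77
tcp_pos: [541.4, -196.0, 108.7]
orientation: [-0.0, -0.025, 1.0, 0.0]
wrist_force: [0.6, 0.0, -0.9]
gripper_width: 28.6
gripper_force: 88.9
```

```bash
python3 chk2.py; python3 - <<'E'
from h import *
for cam in("top","scene"):
    s=snapshot(cam);w=cloud(s,s["extrinsics"]);print("stand",rect(w,box(w,600,730,-250,-140,52,68)))
    cv2.imwrite(f"pics/x_{cam}.png",s["frame"])
E
```

```text
8.7667 [ 541.4 -196.   108.7] yaw 0.0502 tilt [0.01 0.  ]
[]
scene coupon rel (array([124. ,  -1.6]), array([68.6, 62.9]), 87.2, array([20.6, 23.9, 27. ]), 562)
slope [-0.1  0.5]
world (array([ 665.3, -191.3]), array([62.9, 68.6]), 0.1, array([129.3, 132.6, 135.8]), 562)
[([664.3, -189.3, 124.6], 0.84)]Traceback (most recent call last):
  File "<stdin>", line 3, in <module>
  File "h.py", line 13, in rect
    c,sz,a=cv2.minAreaRect(w[m][:,:2].astype(np.float32)); return np.round(c,1),np.round(sz,1),round(a,1),np.round(np.percentile(w[m][:,2],[5,50,95]),1),int(m.sum())
                                                                                                                   ~~~~~~~~~~~~~^^^^^^^^^^^^^^^^^^^^^
    return _quantile_unchecked(
        a, q, axis, out, overwrite_input, method, keepdims, weights)
    return _ureduce(a,
                    func=_quantile_ureduce_func,
    ...<5 lines>...
                    overwrite_input=overwrite_input,
                    method=method)
    r = func(a, **kwargs)
    result = _quantile(arr,
                       quantiles=q,
    ...<2 lines>...
                       out=out,
                       weights=wgt)
    slices_having_nans = np.isnan(arr[-1, ...])
                                  ~~~^^^^^^^^^
IndexError: index -1 is out of bounds for axis 0 with size 0
```

Emit:
{"op": "arm_command", "data": {
  "increments": [
    [0,-0.1,0.3,0],
    [0,-0.1,0.9,0],
    [0,-0.1,1.8,0],
    [0,-0.1,2.8,0],
    [0,-0.1,3.8,0]
  ]
}}

```text
time_s: 9.43
tcp_pos: [541.1, -196.7, 69.4]
orientation: [-0.0, -0.025, 1.0, 0.0]
wrist_force: [0.2, 0.5, -1.2]
gripper_width: 28.5
gripper_force: 88.9
```

Emit:
{"op": "arm_command", "data": {
  "increments": [
    [0,0,0.8,0],
    [0,0,1.4,0],
    [0,0,1.8,0],
    [0,0,2.0,0],
    [0,0,2.1,0]
  ]
}}

```text
time_s: 9.85
tcp_pos: [541.4, -196.9, 49.5]
orientation: [-0.0, -0.025, 1.0, 0.0]
wrist_force: [0.5, 0.1, -2.0]
gripper_width: 28.2
gripper_force: 88.9
```

```bash
python3 chk2.py; cd pics; python3 -c "
import cv2,glob
f=sorted(glob.glob('scene_9*.png'))[-1];i=cv2.imread(f)[180:400,200:460];cv2.imwrite('crop1.png',cv2.resize(i,None,fx=3,fy=2.7))"
```

```text
9.85 [ 541.4 -196.9   49.5] yaw 0.0502 tilt [0.01 0.01]
[]
scene coupon rel (array([129.8,  -1.9]), array([81.6, 75.8]), 89.2, array([12.9, 23.8, 27.4]), 610)
slope [-3.2  0.9]
world (array([ 671.1, -192.3]), array([75.8, 81.6]), 2.1, array([62.3, 73.3, 76.9]), 610)
[([664.1, -191.3, 67.8], 0.81)]
```

View pics/crop1.png

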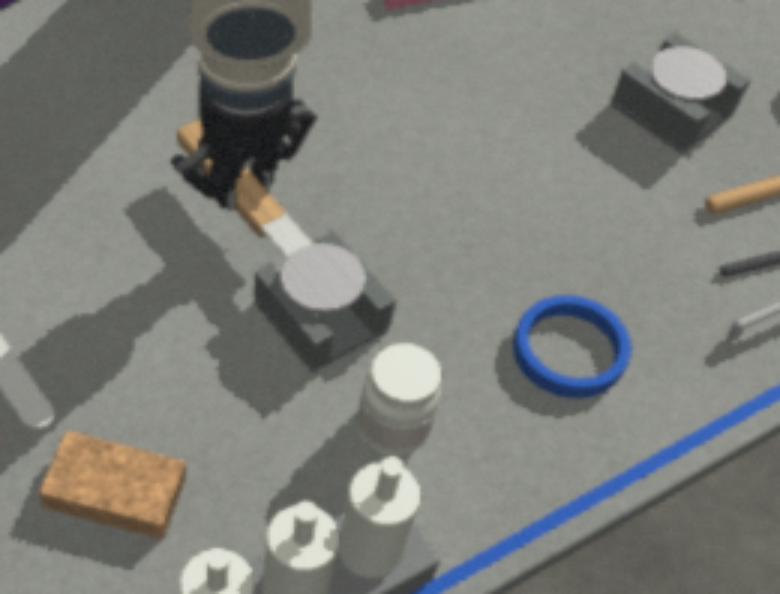

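The coupon (323,276) sits level and centred over the stand's rails with the blade lined up with the channel. I lower slowly.

Emit:
{"op": "arm_command", "data": {
  "increments": [
    [0,0,0.2,0],
    [0,0,0.45,0],
    [0,0,0.7,0],
    [0,0,0.9,0],
    [0,0,1.1,0]
  ]
}}

```text
time_s: 10.47
tcp_pos: [541.4, -196.9, 38.5]
orientation: [-0.0, -0.025, 1.0, 0.0]
wrist_force: [0.9, 0.6, -1.9]
gripper_width: 28.2
gripper_force: 88.9
```

Emit:
{"op": "arm_command", "data": {
  "increments": [
    [0,0,0.2,0],
    [0,0,0.4,0],
    [0,0,0.6,0],
    [0,0,0.8,0],
    [0,0,0.9,0]
  ]
}}

```text
time_s: 10.88
tcp_pos: [541.3, -196.8, 29.5]
orientation: [-0.0, -0.025, 1.0, 0.0]
wrist_force: [-0.4, 0.1, -0.7]
gripper_width: 28.2
gripper_force: 88.9
```

Emit:
{"op": "arm_command", "data": {
  "increments": [
    [0,0,0,0],
    [0,0,0,0]
  ]
}}

```text
time_s: 11.05
tcp_pos: [541.4, -196.9, 29.8]
orientation: [-0.0, -0.025, 1.0, 0.0]
wrist_force: [-1.2, -0.1, -1.4]
gripper_width: 28.2
gripper_force: 88.9
```

```bash
python3 chk2.py; python3 chk.py 2>/dev/null | head -2; cd pics; python3 -c "
import cv2,glob
f=sorted(glob.glob('scene_1*.png'))[-1];i=cv2.imread(f)[220:330,230:360];cv2.imwrite('crop2.png',cv2.resize(i,None,fx=5,fy=5))"
```

```text
11.05 [ 541.4 -196.9   29.8] yaw 0.0502 tilt [0. 0.]
top coupon rel (array([150.5,  30.8]), array([15.3, 37.4]), 86.4, array([26.6, 29.1, 32.5]), 65)
slope [-4.3 -2.6]
world (array([ 690.1, -158.6]), array([15.3, 37.4]), 89.3, array([56.4, 58.9, 62.2]), 65)
[]
scene coupon rel (array([131.5,  -1.3]), array([84.6, 78.7]), 89.3, array([18.4, 33. , 37.8]), 919)
slope [-4.8  2. ]
world (array([ 672.8, -191.6]), array([78.7, 84.6]), 2.1, array([48.1, 62.8, 67.6]), 919)
[([665.9, -191.2, 57.6], 0.66), ([518.6, -200.8, 31.7], 0.32)]
[ 541.5 -197.    29.9] yaw 0.0502 28.119017631921395 [-0.7  0.3 -1.1]
handle (array([-20. ,   1.1]), array([ 29.8, 139.2]), 89.9, array([19.8, 21.3, 22.3]), 26965) slope deg [ 0.1  -0.36]
```

View pics/crop2.png

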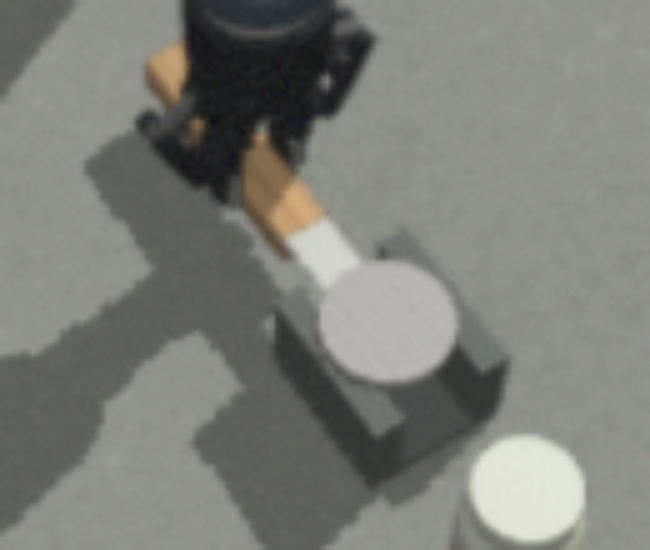

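The coupon (390,320) lies on both rails. I draw the blade straight back.

Emit:
{"op": "arm_command", "data": {
  "increments": [
    [0.2,0,0,0],
    [0.7,0,0,0],
    [1.5,0,0,0],
    [2.5,0,0,0],
    [3.5,0,0,0]
  ]
}}

```text
time_s: 11.72
tcp_pos: [505.2, -198.5, 29.7]
orientation: [-0.0, -0.025, 1.0, 0.0]
wrist_force: [-0.8, -0.2, -1.5]
gripper_width: 27.8
gripper_force: 88.9
```

Emit:
{"op": "arm_command", "data": {
  "increments": [
    [1.2,0,0,0],
    [2.4,0,0,0],
    [3.6,0,0,0],
    [4.8,0,0,0],
    [6,0,0,0]
  ]
}}

```text
time_s: 12.13
tcp_pos: [445.1, -201.6, 29.9]
orientation: [0.0, -0.025, 1.0, -0.0]
wrist_force: [-0.1, -0.5, -1.2]
gripper_width: 28.0
gripper_force: 88.9
```

Emit:
{"op": "arm_command", "data": {
  "increments": [
    [1.1,0,0,0],
    [2,0,0,0],
    [2.6,0,0,0],
    [3,0,0,0],
    [3,0,0,0]
  ]
}}

```text
time_s: 12.55
tcp_pos: [416.0, -203.3, 29.9]
orientation: [-0.0, -0.025, 1.0, -0.0]
wrist_force: [0.5, -0.2, -2.1]
gripper_width: 28.1
gripper_force: 88.9
```

Emit:
{"op": "arm_command", "data": {
  "increments": [
    [0,0,0.5,0],
    [0,0,1.2,0],
    [0,0,1.8,0],
    [0,0,2.2,0],
    [0,0,2.4,0]
  ]
}}

```text
time_s: 12.97
tcp_pos: [416.4, -202.8, 4.7]
orientation: [-0.001, -0.025, 1.0, 0.0]
wrist_force: [-0.1, 0.2, -1.0]
gripper_width: 28.2
gripper_force: 88.9
```

Emit:
{"op": "arm_command", "data": {
  "increments": [
    [0,0,0.1,0],
    [0,0,0.2,0],
    [0,0,0.2,0],
    [0,0,0.2,0]
  ]
}}

```text
time_s: 13.3
tcp_pos: [416.7, -203.2, 3.9]
orientation: [0.0, -0.025, 1.0, -0.0]
wrist_force: [0.2, 0.2, -1.7]
gripper_width: 28.3
gripper_force: 88.9
```

Emit:
{"op": "arm_command", "data": {
  "increments": [
    [0,0,0.05,0],
    [0,0,0.1,0],
    [0,0,0.1,0]
  ]
}}

```text
time_s: 13.55
tcp_pos: [416.7, -203.3, 3.4]
orientation: [0.0, -0.025, 1.0, -0.0]
wrist_force: [-1.5, 1.7, 6.0]
gripper_width: 28.2
gripper_force: 89.9
```

Emit:
{"op": "arm_command", "data": {
  "increments": [
    [0,0,0,0],
    [0,0,0,0],
    [0,0,0,0],
    [0,0,0,0],
    [0,0,0,0]
  ],
  "jaw": 7.5
}}

```text
time_s: 13.97
tcp_pos: [416.6, -203.2, 2.8]
orientation: [0.0, -0.025, 1.0, -0.0]
wrist_force: [-0.3, -0.5, 0.8]
gripper_width: 75.0
gripper_force: 0.0
```

Emit:
{"op": "arm_command", "data": {
  "increments": [
    [0,0,-1,0],
    [0,0,-3,0],
    [0,0,-6,0],
    [0,0,-9,0],
    [0,0,-12,0]
  ]
}}

```text
time_s: 14.38
tcp_pos: [416.2, -203.0, 124.0]
orientation: [-0.0, -0.025, 1.0, 0.0]
wrist_force: [-0.3, -0.7, 0.6]
gripper_width: 74.7
gripper_force: 0.0
```

Emit:
{"op": "arm_command", "data": {
  "increments": [
    [1,0,-2,0],
    [2,0,-4,0],
    [2,0,-5,0],
    [2,0,-5,0]
  ]
}}

```text
time_s: 14.72
tcp_pos: [397.1, -204.8, 175.0]
orientation: [0.002, -0.025, 1.0, -0.001]
wrist_force: [-0.1, -0.9, -0.6]
gripper_width: 75.1
gripper_force: 0.0
```

```bash
python3 - <<'E'
from h import *
T,o=tool();print(o["time_s"],T[:3,3].round(1))
for cam in("wrist","top","scene"):
    s=snapshot(cam);E=T@s["T_tool_cam"] if cam=="wrist" else s["extrinsics"]
    w=cloud(s,E);f=s["frame"].astype(int);sat=f.max(2)-f.min(2)
    for n,m in(("handle",box(w,310,480,-250,-150,12,40)&(sat>50)),("blade",box(w,475,590,-240,-160,12,40)&(sat<45)),("coupon",box(w,610,730,-250,-140,61.5,75)&(f.min(2)>120))):
        if m.sum()>20: print(cam,n,rect(w,m))
    for l in("coupon","spatula"): print(l,[(np.round(x["at"],1).tolist(),round(x["p"],2)) for x in pinpoint(cam,l)])
    if cam=="scene":cv2.imwrite("pics/end.png",cv2.resize(s["frame"],(800,600)))
E
```

```text
14.7167 [ 397.1 -204.8  175. ]
wrist handle (array([ 395.9, -203. ]), array([137.8,  29.3]), 3.0, array([23. , 24.7, 25.9]), 5654)
wrist blade (array([ 520.6, -197.1]), array([92.1, 26. ]), 2.9, array([22.9, 23.9, 25. ]), 2221)
coupon []
spatula [([397.8, -200.5, -0.7], 0.93)]
top blade (array([ 528. , -199.3]), array([73.1, 26.1]), 2.9, array([19.6, 22.4, 25.2]), 219)
top coupon (array([ 662.4, -192.7]), array([64.6, 67. ]), 54.7, array([61.8, 63.6, 66.2]), 455)
coupon [([663.8, -192.9, 65.1], 0.83)]
spatula [([373.5, 150.5, 1.0], 0.95), ([155.3, -253.6, 3.8], 0.75)]
scene handle (array([ 394.5, -205.4]), array([137. ,  29.7]), 2.8, array([20.6, 24.3, 28. ]), 375)
scene blade (array([ 519.9, -198.1]), array([90.6, 27.2]), 3.9, array([19.3, 23.5, 27.1]), 270)
scene coupon (array([ 659.9, -190.6]), array([76. , 76.6]), 2.7, array([62. , 64.7, 67.4]), 509)
coupon [([664.3, -189.1, 55.9], 0.74), ([392.3, -206.4, 3.1], 0.32)]
spatula [([152.8, -254.9, 2.8], 0.85), ([393.0, -206.8, 1.6], 0.77), ([366.7, 149.4, -3.3], 0.73)]
```

View pics/end.png

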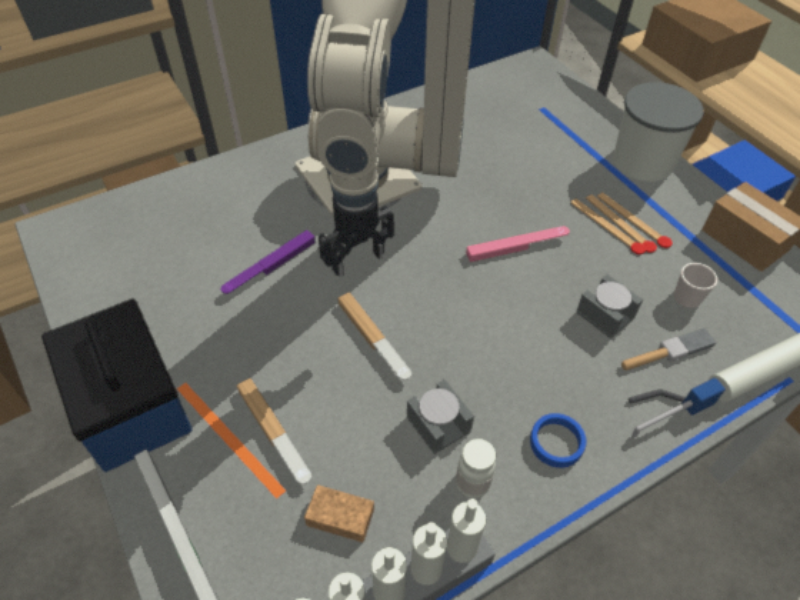

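The coupon (440,407) lies centred on the stand, the spatula (372,335) lies flat and clear of it, and the spare is undisturbed.

```bash
python3 -c "
from workcell import *
print(close_job())"
```

```text
the job is handed in; nothing more can be done
None
```

The job is handed in: the coupon lies flat on the empty stand's rails, about 3 mm off centre by the last camera check, the spatula lies flat on the table behind the stand, and the spare was not touched; the hand-in gave no verdict.

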